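# Refit the release knob of a micrometer stand and hold it pressed

### The job

The release knob has come off the micrometer stand in the toolbox drawer: slide the stand's clear acrylic door all the way open to its end stop, then pick up the black knob and turn it until its white pointer lines up with the red mark at the flat of the D-shaft. Push it fully home on the shaft and press on until the spring-loaded shaft is at the bottom of its travel, so that its catch stays released, and finish while still holding the knob pressed down there with the gripper (do not let go). Leave the door open and the other tools where they lie.

Things in the scene. Friction and masses are not known exactly. Their poses are not given: they have to be found in the camera images.
- stand: pewter-grey micrometer stand, fixed on the drawer's ash floor (floor 8 mm above the work surface). Origin on the ash floor under the D-shaft's axis; z up, y along the door's track. Housing 130 mm in x (-65 to 65), 260 mm in y (-70 to 190), top 18 mm above the ash floor; two guide rails along y at x = -60 and +60 mm, 10 mm thick, top 58 mm above the ash floor; an end stop block at y = 182 to 190, same height
- door (a joint): clear acrylic sliding door over the D-shaft, a level plate 108 x 100 x 5 mm, its top 55 mm above the ash floor. Value in m: 0 closed (plate centred over the shaft) to 0.12 fully open at the end stop; grows as it slides along the stand's +y. It starts closed or up to 25 mm open, needs about 2 N and stays where it is left. Fully open, its near edge is 70 mm from the shaft's axis
- door_grip (a point): top centre of the door's orange grip bar, which stands 22 mm above the plate (top 77 mm above the ash floor), is 12 mm thick along the stand's y (the sliding direction) and 36 mm long along the stand's x. Moves with the door, 30 mm to +y of the plate's centre
- shaft_seat (a point): point on the axis of the upright D-shaft, on the top face of its steel collar (30 mm diameter, 3 mm thick), on which the knob's underside rests when home; z up, 30 mm above the ash floor when not pressed, goes down with the shaft. Its x axis (same as the stand's x) points to the flat of the D and the red mark on the collar. The shaft rises 16 mm above this point (last 2.5 mm tapered by 1.4 mm), 16 mm diameter, flat 5 mm from the axis
- spindle (a joint): travel of the spring-loaded D-shaft, in m: 0 up, 0.007 pressed down to its stop. The spring pushes back with about 3 N at 0 and 9 N at the stop and lifts the shaft again when let go
- knob: loose black knob, 55 to 115 g, lying upright on the ash floor. Origin at the centre of its underside, z up, x towards the white pointer. Round skirt 42 mm diameter, 22 mm high; on it a bar grip 38 mm long along x, 12 mm thick along y, 24 mm high (top 46 mm above the underside). D-bore from below, 18 mm deep, 18.4 mm diameter, its flat 6.2 mm from the axis on the +x side (under the pointer): about 1.2 mm play all round, about 0.19 rad in angle
- knob_pointer (a point): end of the white pointer line: on the top edge of the bar grip's +x end, 19 mm from the knob's axis
- micrometer: bystander: pewter-grey groove micrometer, lying, about 175 mm long, 18 mm high, origin under its middle
- calipers: bystander: blued steel spring-joint outside calipers lying flat, about 150 x 75 mm, 9 mm high, origin under the middle
- scriber: bystander: scriber with a bronze-coloured square handle, 125 mm long, 9 mm high, lying along its x, origin under its middle
- feeler: bystander: chrome feeler gauge pack, 90 x 16 x 12 mm, lying, origin under its middle
- setring: bystander: steel setting ring, 44 mm diameter, 14 mm high, origin under its centre
- cup: bystander: green-enamelled steel cup, 70 mm diameter, 70 mm high, origin under its centre
There are look-alikes about, which are no part of the job. Of the things that look like the knob, the middle-sized one is meant.

How it is judged:
By the outcome, as a careful person would: the job done as asked, in the order asked, and still so for the second after the job is handed in, while the arm keeps its last pose, push and grip.
It also fails if it takes over 51 s, if anything falls off the work surface, if the arm or the gripper's body presses on something with over 40 N, if the wrist force passes 120 N, or if a joint passes its speed limit or range.

### The arm

A 6-joint arm with a two-finger parallel gripper is mounted at the origin on the work surface. World frame = base frame: x ahead of the robot, y to its left, z up, the work surface at z = 0. Lengths are in m, angles in rad, forces in N, time in s.
With the tool pointing down it reaches from about 0.35 to 0.85 m from the base axis. Payload 8.1 kg.
Tool frame: the origin (TCP) lies midway between the tips of the shut fingers; the grasp point (between the pads) lies 19 mm behind it; z points along the fingers, y is the line along which they close (so a half turn about z gives the same grasp; the last joint's range is limited). The gripper opens to 93 mm and grips with 3 to 60 N. Pads are 15 mm wide; open, the fingers measure 128 mm over their backs; the gripper's body (75 mm by 188 mm) begins 65 mm behind the grasp point.
Start: joints at [-1.321, 0.13, 1.488, -0, 1.523, -0.085], TCP at [0.197, -0.567, 0.193] pointing down, gripper open.
Joint ranges: [-2.96, 2.96], [-0.89, 2.26], [0.02, 2.5], [-1.34, 4.48], [0, 2.73], [-2.66, 2.66]. Speed limits (rad/s): [2.39, 2.39, 2.79, 3.14, 3.14, 3.14].

### API

Orientations are given as a rotation vector (axis times angle).
In Python, from plant import read_state, read_camera, camera_model, close_job gives the robot as it stands. The module is installed in compiled form; this text tells all that it offers.
- The arm moves only by the tool carry_out, never from a script. Its argument "moves" is a list of rows, each an object of numbers: "jaw": the finger opening in m, from 0 to 0.093; "dx", "dy", "dz": the shift along the tool's x, y, z in m; "yaw": the turn about the tool's z in rad. In form: [{"jaw": .., "dx": .., "dy": .., "dz": .., "yaw": ..}, ...]. A call has 1 to 8 rows; each row shifts and turns the commanded pose from where the row before left it, along the tool's axes as they then stand; what a row does not reach is not made up. A row lasts 1/8 s, in which the tool goes at most 62.5 mm and 10.7 degrees, less where a joint would pass 70% of its speed; a pose out of reach is approached as far as the arm can. A call is refused whole if a number of a shift passes 0.0625 or a number of a turn 0.188, either way. A call with a gripper value outside its range is refused whole. The fingers move at their own pace and stop on an object; "grip_force" is the grip in N (left out, the last holds). Time passes only in rows, so rows that do not move let the fingers close. It gives the time, the measured TCP pose, the force, the opening and the grip force at its end, in the units of the state.
- read_state(): the state, without advancing time (a new reading comes with each control period).
- read_camera(name): name is "side" or "top"; returns the picture (420x560x3 uint8, red, green, blue); there is no depth.
- camera_model(name): a dict with "camera_matrix" (3x3 intrinsics, pixels), "view" (4x4, takes a point from world to camera coordinates). Camera axes: x right, y up, looking along -z (the intrinsics and any distortion apply to the point x, -y, -z); pixel columns grow to the right and rows downward; lengths in m; the calibration is good to about 2 mm. A picture is of the moment at which its call begins. camera_model takes no time and is no camera call.
- close_job(): hands the job in; it is judged then, once.
The state is a dict: "t": time; "q": joint angles; "dq": joint speeds; "joint_torque": joint torques, N m; "tool_pos": TCP position; "orientation": TCP orientation; "force": force on the tool from outside, world axes, zero at the start; "wrist_torque": the same for the moment, N m; "opening": finger opening in m; "gripper_force": force on a finger pad.
Only numpy, scipy, OpenCV 4.12 (cv2) and the standard library are available. Lean on these libraries where they do the work, as an engineer would, in place of code of your own. Each camera call takes 0.05 s, during which the arm holds its last target. There are 200 camera calls.

## Working session

There is one attempt and no reset: what is moved stays moved. The work goes in short steps, Python scripts to look and compute and a tool call to move; the robot and the scene stay as the last step left them, time stands still between calls to the robot, and variables do not carry over. Pictures are saved under pics/ and viewed, at most 10 in all, crops included, and the job is handed in when it is done.

Besides the shell and the picture viewer there is one more tool, called after "Request:" in YAML: its name, and indented under it one key for each argument. carry_out: Moves the arm, as the interface text tells. Its arguments: {"type":"object","properties":{"moves":{"type":"array","items":{"type":"object","properties":{"jaw":{"type":"number"},"dx":{"type":"number"},"dy":{"type":"number"},"dz":{"type":"number"},"yaw":{"type":"number"}}}},"grip_force":{"type":"number"}},"required":["moves"]}

```bash
mkdir -p pics; cat > h.py <<'E'
import numpy as np, cv2
from plant import *
def snap(n,f):
    im=read_camera(n); cv2.imwrite('pics/'+f,im[:,:,::-1]); return im
def ray(n,px):
    m=camera_model(n); K=np.array(m['camera_matrix']); V=np.array(m['view'])
    d=np.linalg.inv(K)@np.array([px[0],px[1],1.]); d=np.array([d[0],-d[1],-d[2]])
    R=V[:3,:3]; return -R.T@V[:3,3], R.T@d
def onz(n,px,z):
    o,d=ray(n,px); return o+d*(z-o[2])/d[2]
def proj(n,P):
    m=camera_model(n); K=np.array(m['camera_matrix']); V=np.array(m['view'])
    c=V[:3,:3]@np.array(P)+V[:3,3]; p=K@np.array([c[0],-c[1],-c[2]]); return p[:2]/p[2]
E
python3 - <<'E'
from h import *
for n in('top','side'):
    im=snap(n,n+'0.png'); m=camera_model(n); print(n,{k:v for k,v in m.items()}, ray(n,(280,210)))
print(read_state())
E
```

```text
top {'camera_matrix': array([[397.93775153,   0.        , 270.7709818 ],
       [  0.        , 397.93775153, 209.20289923],
       [  0.        ,   0.        ,   1.        ]]), 'view': array([[ 0.00257911, -0.99895952,  0.04553262, -0.02545418],
       [ 0.99512072,  0.00705484,  0.09841226, -0.45195461],
       [-0.09863109,  0.04505663,  0.99410352, -0.83889863],
       [ 0.        ,  0.        ,  0.        ,  1.        ]])} (array([0.36707356, 0.01555872, 0.87958896]), array([ 0.0966976 , -0.06823875, -0.99324465]))
side {'camera_matrix': array([[530.90973467,   0.        , 277.38357413],
       [  0.        , 530.90973467, 208.53506076],
       [  0.        ,   0.        ,   1.        ]]), 'view': array([[-0.74254743, -0.66975246,  0.00741359,  0.3586066 ],
       [ 0.51401819, -0.5627203 ,  0.6474034 , -0.27580212],
       [-0.42942824,  0.48453845,  0.76211146, -1.30788489],
       [ 0.        ,  0.        ,  0.        ,  1.        ]])} (array([-0.15359299,  0.71869871,  1.17265073]), array([ 0.42435049, -0.4862864 , -0.76386131]))
{'t': 0.1, 'q': array([-1.32137459e+00,  1.31096335e-01,  1.48913499e+00, -1.49811213e-05,
        1.52302998e+00, -8.54314621e-02]), 'dq': array([-0.00079199, -0.00301614, -0.00089687,  0.00107174,  0.00090319,
        0.00219046]), 'joint_torque': array([ 9.44611347e-04, -5.61339319e+01, -4.93095946e+01,  7.70561979e-02,
        2.91169609e-02, -6.89109015e-05]), 'tool_pos': array([ 0.19703877, -0.56613777,  0.19210544]), 'orientation': array([-3.09602459e+00, -5.23256423e-01,  2.37978291e-04]), 'force': array([-0.026988  ,  0.43629494, -0.41545015]), 'wrist_torque': array([0.00877009, 0.02163257, 0.00075378]), 'gripper_force': 0.0, 'opening': 0.09272650203602208}
```

View pics/top0.png

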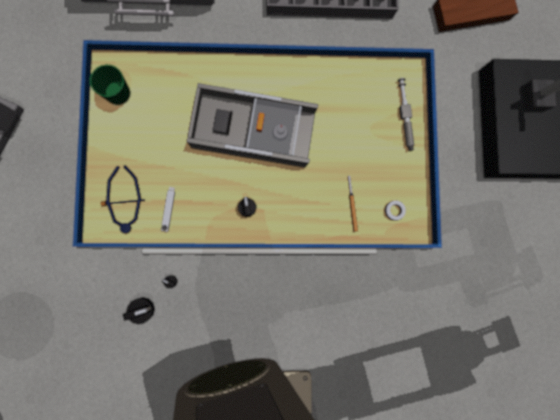

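View pics/side0.png

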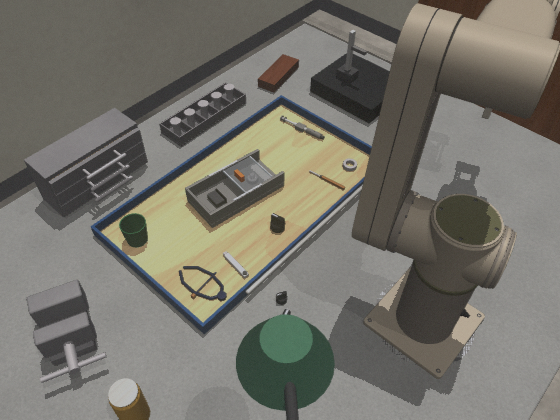

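The top view shows the stand at about (255,125), with its orange grip at (261,122) and its shaft at (281,131). The side view shows the same layout.

Knob candidates in the top view are the one in the drawer (247,207), a small one (170,281) and a large one (140,311). By size the middle one should be the drawer knob at (247,207), so I'll check that in a close crop.

```bash
python3 - <<'E'
from h import *
im=cv2.imread('pics/top0.png'); s=cv2.imread('pics/side0.png')
a=cv2.resize(im[75:225,180:330],(600,600),interpolation=cv2.INTER_CUBIC)
b=cv2.resize(im[260:330,110:190],(200,175),interpolation=cv2.INTER_CUBIC)
c=cv2.resize(s[205:240,260:300],(200,175),interpolation=cv2.INTER_CUBIC)
o=np.zeros((600,800,3),np.uint8);o[:,:600]=a;o[:175,600:]=b;o[200:375,600:]=c
cv2.imwrite('pics/c1.png',o)
hsv=cv2.cvtColor(im,cv2.COLOR_BGR2HSV)
m=((hsv[:,:,0]<15)&(hsv[:,:,1]>150)&(hsv[:,:,2]>100)).astype(np.uint8);m[:, :240]=0;m[:,290:]=0;m[160:]=0
ys,xs=np.nonzero(m);print('grip',xs.mean(),ys.mean(),len(xs)); print(cv2.minAreaRect(np.c_[xs,ys].astype(np.float32)))
print(onz('top',(xs.mean(),ys.mean()),.085))
hs=cv2.cvtColor(s,cv2.COLOR_BGR2HSV)
m=((hs[:,:,0]<15)&(hs[:,:,1]>150)&(hs[:,:,2]>100)).astype(np.uint8);m[:150]=0;m[190:]=0;m[:,:220]=0;m[:,260:]=0
ys,xs=np.nonzero(m);print(xs.mean(),ys.mean(),len(xs),onz('side',(xs.mean(),ys.mean()),.08))
E
```

```text
grip 259.1764705882353 121.58823529411765 17
((259.89190673828125, 121.1486587524414), (4.438772678375244, 16.439899444580078), 9.462322235107422)
[0.62627835 0.00381064 0.085     ]
238.88888888888889 173.37037037037038 27 [6.31720130e-01 2.79886541e-04 8.00000000e-02]
```

View pics/c1.png

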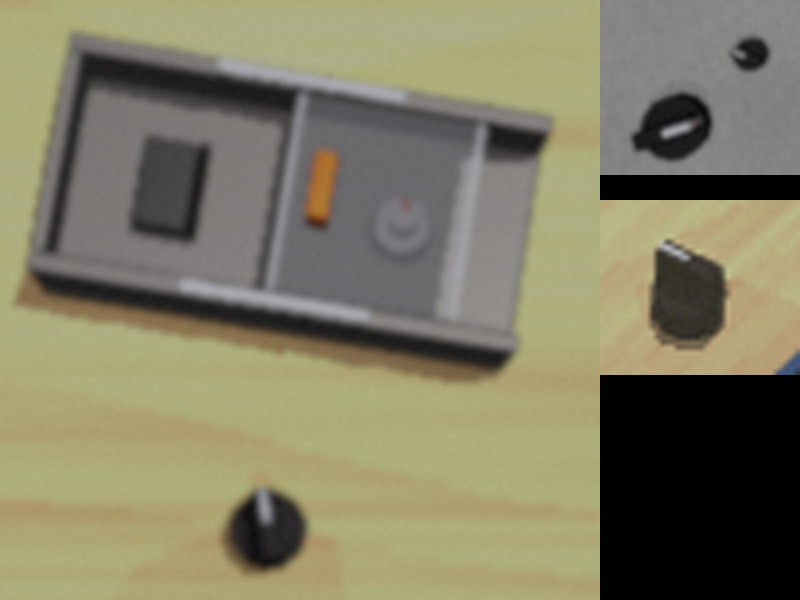

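The crop shows:
- **Knob:** the drawer knob is middle-sized, with its pointer tip at crop (262,488) and skirt centre at (267,530).
- **Red mark:** at (404,203) on the collar, so the stand's x points up in the image.
- **Rail corners:** (75,35), (552,118), (35,268) and (517,343).

```bash
python3 - <<'E'
from h import *
f=lambda x,y:(180+(x+.5)/4-.5,75+(y+.5)/4-.5)
C=[onz('top',f(*p),.066)[:2] for p in [(75,35),(552,118),(35,268),(517,343)]]
TL,TR,BL,BR=C
print(np.round(C,4)); print([np.linalg.norm(a-b) for a,b in((TL,TR),(BL,BR),(TL,BL),(TR,BR))])
y=(TL-TR)+(BL-BR); th=np.arctan2(y[1],y[0])-np.pi/2; print('stand yaw',th)
ex=np.array([np.cos(th),np.sin(th)]);ey=np.array([-ex[1],ex[0]])
c=sum(C)/4; o=c-ey*.06; print('origin',o)
print('collar center',onz('top',f(400,227),.038),'shaft top',onz('top',f(403,225),.054),'red',onz('top',f(404,203),.038))
g=np.array([.6263,.0038]); print('grip stand',(g-o)@ex,(g-o)@ey)
im=cv2.imread('pics/top0.png'); m=(im[190:225,230:265].max(2)<75).astype(np.uint8)
ys,xs=np.nonzero(m);print('knob blob',xs.mean()+230,ys.mean()+190,len(xs))
sk=onz('top',f(267,530),.03);p=onz('top',f(262,488),.054);p2=onz('top',f(268,522),.054)
print('skirt',sk,'ptr',p,p2,'dirs',np.arctan2(*(p-p2)[1::-1]),np.arctan2(*(p-sk)[1::-1]),np.linalg.norm((p-sk)[:2]))
s=cv2.imread('pics/side0.png')
print('side ptr pixel proj of ptr',proj('side',p), 'centre',proj('side',[sk[0],sk[1],.054]))
E
```

```text
[[ 0.7129  0.1319]
 [ 0.6727 -0.1203]
 [ 0.5873  0.1499]
 [ 0.551  -0.1008]]
[np.float64(0.2554317566831192), np.float64(0.2533630147779589), np.float64(0.1268820848533966), np.float64(0.1233211801197229)]
stand yaw -0.15082579405664887
origin [ 0.62194808 -0.04414484]
collar center [ 0.62055213 -0.04139463  0.038     ] shaft top [ 0.61685093 -0.04191284  0.054     ] red [ 0.63396225 -0.04356917  0.038     ]
grip stand -0.0029014213738350124 0.04805443711407021
knob blob 246.40528634361235 207.97797356828193 227
skirt [0.45546964 0.02939118 0.03      ] ptr [0.47498804 0.0317947  0.054     ] [0.45716528 0.02851661 0.054     ] dirs 0.18189456128694997 0.12252426509022787 0.01966583427970346
side ptr pixel proj of ptr [271.9154863  213.85451164] centre [277.79211126 217.06348279]
```

```bash
cat >> h.py <<'E'
from scipy.spatial.transform import Rotation as Ro
def plan(P,yd):
    s=read_state(); R=Ro.from_rotvec(s['orientation']).as_matrix()
    a=np.arctan2(R[1,1],R[0,1]); d=(yd-a+np.pi/2)%np.pi-np.pi/2
    # tool z is down: world yaw +d = tool yaw -d
    print('tool y angle',a,'tool z',R[:,2].round(4),'yaw needed',-d,'(world)',d)
    print('q6',s['q'][5],'pos',s['tool_pos'],'shift in present tool axes',R.T@(np.array(P)-s['tool_pos']))
    Rn=Ro.from_rotvec([0,0,d]).as_matrix()@R
    print('shift in turned axes',Rn.T@(np.array(P)-s['tool_pos']))
E
python3 - <<'E'
from h import *
plan([.627,.005,.17],np.pi/2-.15)
E
```

```text
tool y angle -1.235942297147016 tool z [-4.0e-04  1.6e-03 -1.0e+00] yaw needed 0.48485402964788094 (world) -0.48485402964788094
q6 -0.08543146205696488 pos [ 0.19703877 -0.56613777  0.19210544] shift in present tool axes [ 0.59377129 -0.39807975  0.02284351]
shift in turned axes [ 0.33978051 -0.62893946  0.02319525]
```

Request:
carry_out:
  moves:
    - {"yaw":0.121}
    - {"yaw":0.121}
    - {"yaw":0.121}
    - {"yaw":0.122}
    - {"dx":0.021,"dy":-0.039}
    - {"dx":0.021,"dy":-0.039}
    - {"dx":0.021,"dy":-0.039}
    - {"dx":0.021,"dy":-0.039}

```text
invalid input at $.moves[0]: expected keys jaw, dx, dy, dz, yaw
```

Request:
carry_out:
  moves:
    - {"dx":0.021,"dy":-0.039,"jaw":0.05}
    - {"dx":0.021,"dy":-0.039}
    - {"dx":0.021,"dy":-0.039}
    - {"dx":0.021,"dy":-0.039}
    - {"dx":0.021,"dy":-0.039}
    - {"dx":0.021,"dy":-0.039}
    - {"dx":0.021,"dy":-0.039}
    - {"dx":0.021,"dy":-0.039}

```text
invalid input at $.moves[0]: expected keys jaw, dx, dy, dz, yaw
```

Request:
carry_out:
  moves:
    - {"dx":0.021,"dy":-0.039}
    - {"dx":0.021,"dy":-0.039}
    - {"dx":0.021,"dy":-0.039}
    - {"dx":0.021,"dy":-0.039}
    - {}

```text
invalid input at $.moves[0]: expected keys jaw, dx, dy, dz, yaw
```

```bash
python3 - <<'E'
from h import *
plan([.627,.004,.070],np.pi/2-.15); print(read_state()['t'],read_state()['opening'])
E
```

```text
tool y angle -1.235942297147016 tool z [-4.0e-04  1.6e-03 -1.0e+00] yaw needed 0.48485402964788094 (world) -0.48485402964788094
q6 -0.08543146205696488 pos [ 0.19703877 -0.56613777  0.19210544] shift in present tool axes [ 0.59342992 -0.39696891  0.12284176]
shift in turned axes [ 0.3399172  -0.62778431  0.12319348]
0.1 0.09272650203602208
```

All keys are needed in every row.

Request:
carry_out:
  moves:
    - {"jaw":0.06,"dx":0,"dy":0,"dz":0,"yaw":0.121}
    - {"jaw":0.06,"dx":0,"dy":0,"dz":0,"yaw":0.121}
    - {"jaw":0.06,"dx":0,"dy":0,"dz":0,"yaw":0.121}
    - {"jaw":0.06,"dx":0,"dy":0,"dz":0,"yaw":0.122}
    - {"jaw":0.06,"dx":0.021,"dy":-0.039,"dz":0,"yaw":0}
    - {"jaw":0.06,"dx":0.021,"dy":-0.039,"dz":0,"yaw":0}
    - {"jaw":0.06,"dx":0.021,"dy":-0.039,"dz":0,"yaw":0}
    - {"jaw":0.06,"dx":0.021,"dy":-0.039,"dz":0,"yaw":0}

```text
t: 1.1
tool_pos: [0.3041, -0.4236, 0.1925]
orientation: [-3.132, 0.236, 0.001]
force: [-0.6, -0.2, 1.0]
opening: 0.0602
gripper_force: 0.0
```

Request:
carry_out:
  moves:
    - {"jaw":0.06,"dx":0.021,"dy":-0.039,"dz":0,"yaw":0}
    - {"jaw":0.06,"dx":0.021,"dy":-0.039,"dz":0,"yaw":0}
    - {"jaw":0.06,"dx":0.021,"dy":-0.039,"dz":0,"yaw":0}
    - {"jaw":0.06,"dx":0.021,"dy":-0.039,"dz":0,"yaw":0}
    - {"jaw":0.06,"dx":0.021,"dy":-0.039,"dz":0,"yaw":0}
    - {"jaw":0.06,"dx":0.021,"dy":-0.039,"dz":0,"yaw":0}
    - {"jaw":0.06,"dx":0.021,"dy":-0.039,"dz":0,"yaw":0}
    - {"jaw":0.06,"dx":0.021,"dy":-0.039,"dz":0,"yaw":0}

```text
t: 2.1
tool_pos: [0.5168, -0.1403, 0.1927]
orientation: [-3.133, 0.236, 0.001]
force: [-0.8, -0.2, -0.2]
opening: 0.0597
gripper_force: 0.0
```

Request:
carry_out:
  moves:
    - {"jaw":0.06,"dx":0.021,"dy":-0.039,"dz":0,"yaw":0}
    - {"jaw":0.06,"dx":0.021,"dy":-0.039,"dz":0,"yaw":0}
    - {"jaw":0.06,"dx":0.021,"dy":-0.039,"dz":0,"yaw":0}
    - {"jaw":0.06,"dx":0.021,"dy":-0.039,"dz":0,"yaw":0}
    - {"jaw":0.06,"dx":0,"dy":0,"dz":0,"yaw":0}

```text
t: 2.72
tool_pos: [0.6233, 0.0028, 0.1919]
orientation: [-3.133, 0.23, 0.002]
force: [-1.0, -0.8, -0.1]
opening: 0.0602
gripper_force: 0.0
```

```bash
python3 - <<'E'
from h import *
plan([.627,.004,.070],np.pi/2-.15); print(read_state()['t'],read_state()['opening'])
E
```

```text
tool y angle -1.7176285091472943 tool z [-1.4e-03  7.0e-04 -1.0e+00] yaw needed 0.0031678176476024333 (world) -0.0031678176476024333
q6 1.639381379787387 pos [0.62332078 0.00275156 0.19185809] shift in present tool axes [ 0.00364177 -0.00171025  0.12185361]
shift in turned axes [ 0.00363613 -0.00172119  0.12185362]
2.725 0.06021577370161823
```

Request:
carry_out:
  moves:
    - {"jaw":0.06,"dx":0.003,"dy":-0.002,"dz":0.03,"yaw":0}
    - {"jaw":0.06,"dx":0,"dy":0,"dz":0.03,"yaw":0}
    - {"jaw":0.06,"dx":0,"dy":0,"dz":0.03,"yaw":0}
    - {"jaw":0.06,"dx":0,"dy":0,"dz":0.03,"yaw":0}
    - {"jaw":0.0,"dx":0,"dy":0,"dz":0.0,"yaw":0}
    - {"jaw":0.0,"dx":0,"dy":0,"dz":0.0,"yaw":0}
    - {"jaw":0.0,"dx":0,"dy":0,"dz":0.0,"yaw":0}
    - {"jaw":0.0,"dx":0,"dy":0,"dz":0.0,"yaw":0}
  grip_force: 12

```text
t: 3.72
tool_pos: [0.627, 0.0014, 0.0746]
orientation: [3.133, -0.236, 0.004]
force: [0.4, -0.3, 0.3]
opening: 0.0248
gripper_force: 0.0
```

Request:
carry_out:
  moves:
    - {"jaw":0.0,"dx":0,"dy":0,"dz":0.002,"yaw":0}
    - {"jaw":0.0,"dx":0,"dy":0,"dz":0.0,"yaw":0}
    - {"jaw":0.0,"dx":0,"dy":0,"dz":0.0,"yaw":0}
    - {"jaw":0.0,"dx":0,"dy":0,"dz":0.0,"yaw":0}

```text
t: 4.22
tool_pos: [0.626, 0.0016, 0.071]
orientation: [-3.133, 0.236, 0.0]
force: [-0.3, 0.8, -0.5]
opening: 0.0002
gripper_force: 0.0
```

```bash
python3 - <<'E'
from h import *
a=snap('top','t1.png');b=snap('side','s1.png')
p=lambda im,x,y,w,h:cv2.resize(im[y:y+h,x:x+w,::-1],(400,400),interpolation=cv2.INTER_CUBIC)
cv2.imwrite('pics/c2.png',np.hstack([p(a,185,70,140,140),p(b,170,110,140,140)]))
E
```

```text
(no output)
```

View pics/c2.png

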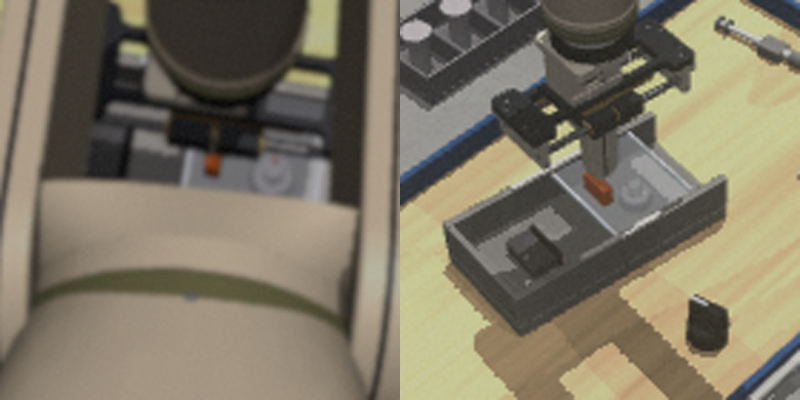

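The fingers shut behind the bar in the side view (bar at crop (598,187), fingertips at about (600,172)). I'll compare the projected TCP with the bar to see why.

```bash
python3 - <<'E'
from h import *
P=read_state()['tool_pos']; k=400/140
for q in (P,P+[0,0,.019],[.620,-.043,.038],[.620,-.043,.054]):
  t=proj('top',q);s=proj('side',q);print(q,'top',t,'side',s,'crop',(t-[185,70])*k,(s-[170,110])*k+[400,0])
def bar(im,x0,x1,y0,y1):
    h=cv2.cvtColor(im,cv2.COLOR_RGB2HSV); m=((h[:,:,0]<15)&(h[:,:,1]>150)&(h[:,:,2]>70)); z=np.zeros_like(m);z[y0:y1,x0:x1]=m[y0:y1,x0:x1]
    ys,xs=np.nonzero(z); r=cv2.minAreaRect(np.c_[xs,ys].astype(np.float32)); print(len(xs),xs.mean(),ys.mean(),cv2.boxPoints(r)); return
bar(cv2.imread('pics/s1.png')[:,:,::-1].copy(),225,255,160,190)
bar(cv2.imread('pics/side0.png')[:,:,::-1].copy(),225,255,160,190)
bar(cv2.imread('pics/top0.png')[:,:,::-1].copy(),240,275,100,140)
print([onz('side',p,.038) for p in [(252,177)]])
# shaft in side crop ~ (635,190)
print('shaft side z.054',onz('side',(170+235/k,110+183/k),.054))
E
```

```text
[0.62601518 0.00153053 0.07100412] top [260.15810204 123.85870104] side [240.14735634 176.75841399] crop [214.7374344  153.88200298] [600.42101811 190.7383257 ]
[0.62601518 0.00153053 0.09000412] top [260.33540191 120.95393821] side [239.83927064 172.12077909] crop [215.24400546 145.58268059] [599.54077325 177.48794025]
[0.62, -0.043, 0.038] top [280.36260463 131.63481918] side [252.73950033 177.45102413] crop [272.46458465 176.09948337] [636.39857237 192.71721179]
[0.62, -0.043, 0.054] top [280.88419416 129.44178621] side [252.5866315  173.66778778] crop [273.95484047 169.8336749 ] [635.96180429 181.90796509]
14 238.85714285714286 173.85714285714286 [[234.5     170.50002]
 [236.      169.00002]
 [242.5     175.50002]
 [241.      177.00002]]
27 238.88888888888889 173.37037037037038 [[235.00003 171.00002]
 [236.50003 169.50002]
 [243.00003 176.00002]
 [241.50003 177.50002]]
20 259.15 122.85 [[256.21625 129.70271]
 [259.05408 112.67568]
 [263.43243 113.40541]
 [260.5946  130.43243]]
[array([ 0.62288187, -0.04285493,  0.038     ])]
shaft side z.054 [ 0.61965095 -0.04121376  0.054     ]
```

```bash
python3 - <<'E'
from h import *
a=cv2.imread('pics/t1.png');b=cv2.imread('pics/s1.png')
p=lambda im,x,y:cv2.resize(im[y:y+50,x:x+50],(400,400),interpolation=cv2.INTER_NEAREST)
cv2.imwrite('pics/c3.png',np.hstack([p(a,235,100),p(b,215,145)]))
E
```

```text
(no output)
```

View pics/c3.png

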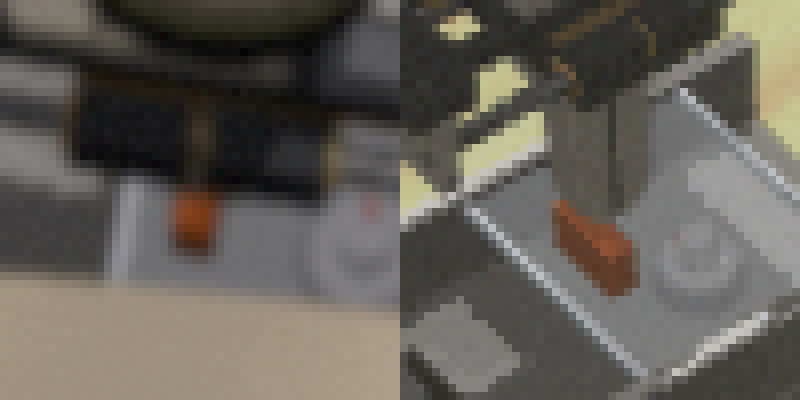

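```bash
python3 - <<'E'
from h import *
print('tip',onz('side',(241.5,172),.071),onz('side',(239.5,172.5),.071))
for p in [(234.6,170.0),(236,169.8),(243.5,174.5),(242,176)]: print('bar top',onz('side',p,.085))
for p in [(259,113),(263,113.6),(260.5,130),(256.4,129.4)]: print('bar top T',onz('top',p,.085))
print(read_state()['q'])
E
```

```text
tip [ 0.63650411 -0.01464207  0.071     ] [ 0.63934886 -0.00931168  0.071     ]
bar top [0.6466247  0.00231414 0.085     ]
bar top [ 0.64423699 -0.0009568   0.085     ]
bar top [ 0.61532552 -0.00209849  0.085     ]
bar top [0.61432916 0.00498503 0.085     ]
bar top T [0.64440139 0.00427199 0.085     ]
bar top T [ 0.64328353 -0.00395441  0.085     ]
bar top T [0.60864211 0.00100661 0.085     ]
bar top T [0.6097626  0.00939928 0.085     ]
[-7.94344091e-02  2.84598774e-01  1.53944982e+00  1.46264608e-06
  1.31761166e+00  1.64157509e+00]
```

The visible finger bottoms match tips at z≈0.088, above the bar, rather than the 0.071 reported. I'll open, lower and close again to test that.

Request:
carry_out:
  moves:
    - {"jaw":0.035,"dx":0,"dy":0,"dz":0.0,"yaw":0}
    - {"jaw":0.035,"dx":0,"dy":0,"dz":0.0,"yaw":0}
    - {"jaw":0.035,"dx":0,"dy":0,"dz":0.0,"yaw":0}
    - {"jaw":0.035,"dx":0,"dy":0,"dz":0.004,"yaw":0}
    - {"jaw":0.035,"dx":0,"dy":0,"dz":0.003,"yaw":0}
    - {"jaw":0.035,"dx":0,"dy":0,"dz":0,"yaw":0}

```text
t: 5.08
tool_pos: [0.6256, 0.0016, 0.0634]
orientation: [-3.133, 0.236, 0.001]
force: [-0.6, 0.8, 0.2]
opening: 0.0352
gripper_force: 0.0
```

Request:
carry_out:
  moves:
    - {"jaw":0.0,"dx":0,"dy":0,"dz":0.0,"yaw":0}
    - {"jaw":0.0,"dx":0,"dy":0,"dz":0.0,"yaw":0}
    - {"jaw":0.0,"dx":0,"dy":0,"dz":0.0,"yaw":0}
    - {"jaw":0.0,"dx":0,"dy":0,"dz":0.0,"yaw":0}
    - {"jaw":0.0,"dx":0,"dy":0,"dz":0.0,"yaw":0}
    - {"jaw":0.0,"dx":0,"dy":0,"dz":0.0,"yaw":0}

```text
t: 5.82
tool_pos: [0.6261, 0.0016, 0.0641]
orientation: [-3.133, 0.236, -0.0]
force: [0.0, -0.2, 0.3]
opening: 0.0003
gripper_force: 0.0
```

Request:
carry_out:
  moves:
    - {"jaw":0.0,"dx":0,"dy":0,"dz":0.002,"yaw":0}
    - {"jaw":0.0,"dx":0,"dy":0,"dz":0,"yaw":0}

```text
t: 6.08
tool_pos: [0.6258, 0.0016, 0.0617]
orientation: [3.133, -0.236, -0.001]
force: [0.1, -0.1, -0.9]
opening: 0.0001
gripper_force: 0.0
```

Request:
carry_out:
  moves:
    - {"jaw":0.0,"dx":0,"dy":0,"dz":0.002,"yaw":0}
    - {"jaw":0.0,"dx":0,"dy":0,"dz":0,"yaw":0}

```text
t: 6.32
tool_pos: [0.626, 0.0015, 0.0599]
orientation: [-3.133, 0.236, 0.0]
force: [-0.3, -0.4, 0.9]
opening: 0.0007
gripper_force: 0.0
```

```bash
python3 - <<'E'
from h import *
a=snap('top','t2.png');b=snap('side','s2.png')
p=lambda im,x,y:cv2.resize(im[y:y+50,x:x+50,::-1],(400,400),interpolation=cv2.INTER_NEAREST)
cv2.imwrite('pics/c4.png',np.hstack([p(a,235,100),p(b,215,145)]))
P=read_state()['tool_pos'];print(P,read_state()['force'],proj('side',P),proj('top',P))
E
```

```text
[0.62596775 0.00155988 0.05999473] [ 0.26249673 -0.36154451 -0.11758124] [240.32776708 179.41902196] [260.04500131 125.50377214]
```

View pics/c4.png

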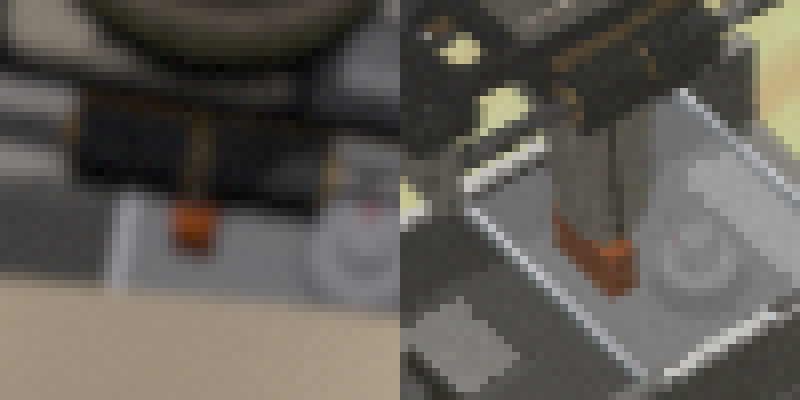

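The tips now sit at the bar's top (side crop (610,240)) although the reported z is 0.060. The reported TCP therefore looks about 20–25 mm lower than the real tips, so I'll check this by touching the bar.

Request:
carry_out:
  moves:
    - {"jaw":0.0,"dx":0,"dy":0,"dz":0.002,"yaw":0}
    - {"jaw":0.0,"dx":0,"dy":0,"dz":0,"yaw":0}

```text
t: 6.68
tool_pos: [0.6262, 0.0016, 0.0596]
orientation: [3.133, -0.236, 0.001]
force: [-6.1, 0.7, 10.0]
opening: 0.0004
gripper_force: 5.2
```

Request:
carry_out:
  moves:
    - {"jaw":0.0,"dx":0,"dy":0,"dz":0.002,"yaw":0}
    - {"jaw":0.0,"dx":0,"dy":0,"dz":0,"yaw":0}

```text
t: 6.92
tool_pos: [0.6264, 0.0016, 0.0594]
orientation: [3.133, -0.235, 0.002]
force: [-12.2, 0.2, 22.8]
opening: 0.0005
gripper_force: 11.3
```

Request:
carry_out:
  moves:
    - {"jaw":0.0,"dx":0,"dy":0,"dz":-0.008,"yaw":0}
    - {"jaw":0.035,"dx":0,"dy":-0.001,"dz":0,"yaw":0}
    - {"jaw":0.035,"dx":0,"dy":0,"dz":0,"yaw":0}
    - {"jaw":0.035,"dx":0,"dy":0,"dz":0,"yaw":0}
    - {"jaw":0.035,"dx":0,"dy":0,"dz":0.01,"yaw":0}
    - {"jaw":0.035,"dx":0,"dy":0,"dz":0.007,"yaw":0}
    - {"jaw":0.035,"dx":0,"dy":0,"dz":0.003,"yaw":0}
    - {"jaw":0.035,"dx":0,"dy":0,"dz":0,"yaw":0}

```text
t: 7.92
tool_pos: [0.6258, 0.0025, 0.0435]
orientation: [-3.133, 0.236, 0.001]
force: [-0.8, 0.2, -0.6]
opening: 0.0353
gripper_force: 0.0
```

Request:
carry_out:
  moves:
    - {"jaw":0.0,"dx":0,"dy":0,"dz":0.0,"yaw":0}
    - {"jaw":0.0,"dx":0,"dy":0,"dz":0.0,"yaw":0}
    - {"jaw":0.0,"dx":0,"dy":0,"dz":0.0,"yaw":0}
    - {"jaw":0.0,"dx":0,"dy":0,"dz":0.0,"yaw":0}
    - {"jaw":0.0,"dx":0,"dy":0,"dz":0.0,"yaw":0}

```text
t: 8.55
tool_pos: [0.6264, 0.0026, 0.0444]
orientation: [-3.133, 0.236, -0.001]
force: [-0.2, 1.2, 1.8]
opening: 0.012
gripper_force: 12.0
```

Gripped at 12 mm, which matches the bar. Next I slide the door about 102 mm to +y (tool −y).

Request:
carry_out:
  moves:
    - {"jaw":0.0,"dx":0,"dy":-0.015,"dz":0.0,"yaw":0}
    - {"jaw":0.0,"dx":0,"dy":-0.015,"dz":0.0,"yaw":0}
    - {"jaw":0.0,"dx":0,"dy":-0.015,"dz":0.0,"yaw":0}
    - {"jaw":0.0,"dx":0,"dy":-0.015,"dz":0.0,"yaw":0}
    - {"jaw":0.0,"dx":0,"dy":-0.015,"dz":0.0,"yaw":0}
    - {"jaw":0.0,"dx":0,"dy":-0.015,"dz":0.0,"yaw":0}
    - {"jaw":0.0,"dx":0,"dy":0,"dz":0.0,"yaw":0}

```text
t: 9.43
tool_pos: [0.641, 0.0938, 0.0444]
orientation: [-3.132, 0.233, -0.004]
force: [7.4, 0.2, -0.0]
opening: 0.0123
gripper_force: 12.0
```

Request:
carry_out:
  moves:
    - {"jaw":0.0,"dx":0,"dy":-0.004,"dz":0.0,"yaw":0}
    - {"jaw":0.0,"dx":0,"dy":-0.004,"dz":0.0,"yaw":0}
    - {"jaw":0.0,"dx":0,"dy":0,"dz":0.0,"yaw":0}

```text
t: 9.8
tool_pos: [0.6421, 0.1007, 0.0444]
orientation: [-3.132, 0.235, -0.004]
force: [7.0, -0.6, 0.2]
opening: 0.0117
gripper_force: 12.0
```

Request:
carry_out:
  moves:
    - {"jaw":0.0,"dx":0,"dy":-0.004,"dz":0.0,"yaw":0}
    - {"jaw":0.0,"dx":0,"dy":0,"dz":0.0,"yaw":0}

```text
t: 10.05
tool_pos: [0.6427, 0.1045, 0.0444]
orientation: [-3.132, 0.235, -0.004]
force: [6.2, -0.4, 0.3]
opening: 0.0117
gripper_force: 12.0
```

Request:
carry_out:
  moves:
    - {"jaw":0.0,"dx":0,"dy":-0.003,"dz":0.0,"yaw":0}
    - {"jaw":0.0,"dx":0,"dy":0,"dz":0.0,"yaw":0}

```text
t: 10.3
tool_pos: [0.6431, 0.1073, 0.0444]
orientation: [-3.132, 0.235, -0.004]
force: [7.0, -1.2, -0.2]
opening: 0.0115
gripper_force: 12.0
```

Request:
carry_out:
  moves:
    - {"jaw":0.0,"dx":0,"dy":-0.003,"dz":0.0,"yaw":0}
    - {"jaw":0.0,"dx":0,"dy":0,"dz":0.0,"yaw":0}

```text
t: 10.55
tool_pos: [0.6431, 0.1076, 0.0443]
orientation: [3.129, -0.236, 0.002]
force: [3.7, -11.3, 2.1]
opening: 0.0119
gripper_force: 12.0
```

End stop reached: the force rose to 11 N, and the 106 mm of travel puts the start about 14 mm open. I'll release, lift and plan the move to the knob.

Request:
carry_out:
  moves:
    - {"jaw":0.03,"dx":0,"dy":0.002,"dz":0.0,"yaw":0}
    - {"jaw":0.03,"dx":0,"dy":0,"dz":0.0,"yaw":0}
    - {"jaw":0.03,"dx":0,"dy":0,"dz":0.0,"yaw":0}
    - {"jaw":0.03,"dx":0,"dy":0,"dz":-0.03,"yaw":0}
    - {"jaw":0.05,"dx":0,"dy":0,"dz":-0.05,"yaw":0}
    - {"jaw":0.05,"dx":0,"dy":0,"dz":-0.02,"yaw":0}

```text
t: 11.3
tool_pos: [0.6437, 0.108, 0.1478]
orientation: [-3.132, 0.235, -0.007]
force: [0.7, 0.9, 0.8]
opening: 0.0453
gripper_force: 0.0
```

```bash
python3 - <<'E'
from h import *
plan([.456,.030,.10],np.pi/2+.15)
im=read_camera('top'); cv2.imwrite('pics/t3.png',im[:,:,::-1])
s=read_camera('side'); cv2.imwrite('pics/s3.png',s[:,:,::-1])
# knob pointer, side view, white on black
sub=s[205:240,260:300].astype(int).min(2)
ys,xs=np.nonzero(sub>150); print([(x+260,y+205,sub[y,x]) for x,y in zip(xs,ys) if y<20][:40])
dk=(s[195:245,255:305].max(2)<70); ys,xs=np.nonzero(dk);print('dark',xs.min()+255,xs.max()+255,ys.min()+195,ys.max()+195)
E
```

```text
tool y angle -1.7205961986927987 tool z [ 4.7e-03  7.0e-04 -1.0e+00] yaw needed -0.2997998718979016 (world) 0.2997998718979016
q6 1.8080475286623692 pos [0.6436905  0.10795835 0.14777006] shift in present tool axes [-0.17416936  0.10516207  0.04683141]
shift in turned axes [-0.19744833  0.0491007   0.04680261]
[(np.int64(272), np.int64(213), np.int64(162)), (np.int64(272), np.int64(214), np.int64(166)), (np.int64(273), np.int64(214), np.int64(190)), (np.int64(274), np.int64(214), np.int64(153)), (np.int64(274), np.int64(215), np.int64(164)), (np.int64(275), np.int64(215), np.int64(191)), (np.int64(276), np.int64(215), np.int64(153)), (np.int64(276), np.int64(216), np.int64(161))]
dark 255 304 195 244
```

Request:
carry_out:
  moves:
    - {"jaw":0.05,"dx":0,"dy":0,"dz":0.0,"yaw":-0.15}
    - {"jaw":0.05,"dx":0,"dy":0,"dz":0.0,"yaw":-0.15}
    - {"jaw":0.05,"dx":-0.0395,"dy":0.0098,"dz":0.0,"yaw":0}
    - {"jaw":0.05,"dx":-0.0395,"dy":0.0098,"dz":0.0,"yaw":0}
    - {"jaw":0.05,"dx":-0.0395,"dy":0.0098,"dz":0.0,"yaw":0}
    - {"jaw":0.05,"dx":-0.0395,"dy":0.0098,"dz":0.02,"yaw":0}
    - {"jaw":0.05,"dx":-0.0395,"dy":0.0098,"dz":0.025,"yaw":0}
    - {"jaw":0.05,"dx":0,"dy":0,"dz":0,"yaw":0}

```text
t: 12.4
tool_pos: [0.4473, 0.0291, 0.0928]
orientation: [-3.132, -0.233, 0.017]
force: [-0.4, 0.3, -0.6]
opening: 0.0501
gripper_force: 0.0
```

```bash
python3 - <<'E'
from h import *
plan([.456,.030,.05],np.pi/2+.15)
s=cv2.imread('pics/s3.png')
a,b=onz('side',(271.8,213.2),.054),onz('side',(276.4,216),.054); print(a,b,np.arctan2(*(a-b)[1::-1]))
t=cv2.imread('pics/t3.png').min(2).astype(float)[192:215,238:256]; w=np.clip(t-90,0,None)
ys,xs=np.mgrid[192:215,238:256]; 
print(np.round(t[5:18,4:14]).astype(int))
o=read_camera('side'); cv2.imwrite('pics/s4.png',cv2.resize(o[150:250,220:340,::-1],(720,600),interpolation=cv2.INTER_CUBIC))
P=read_state()['tool_pos'];print('proj',proj('side',P),proj('side',P+[0,0,.025]))
E
```

```text
tool y angle -1.421977260430027 tool z [-1.100e-02  4.000e-04 -9.999e-01] yaw needed -0.0011809336351298327 (world) 0.0011809336351298327
q6 1.3726029260893846 pos [0.44727974 0.02909442 0.09284709] shift in present tool axes [0.009223   0.0004847  0.04274854]
shift in turned axes [0.00922253 0.00049504 0.04274852]
[0.47679853 0.03028379 0.054     ] [0.46079608 0.02916178 0.054     ] 0.0700002463012172
[[104  96 110 127 118  93  84  92 101 109]
 [ 83  78 109 133 123  88  62  66  76  92]
 [ 58  61 102 135 125  89  52  42  53  66]
 [ 32  45  93 133 133  95  53  35  41  46]
 [ 24  35  87 134 141 108  59  38  34  38]
 [ 15  31  81 132 146 117  69  42  39  37]
 [ 13  27  70 119 140 118  71  43  38  41]
 [ 15  24  59 106 127 109  72  42  38  39]
 [ 17  19  44  82 101  88  61  37  38  40]
 [ 17  13  32  52  66  60  48  39  36  38]
 [ 20  16  22  33  41  40  39  35  35  39]
 [ 18  16  20  31  35  42  41  34  38  41]
 [ 18  21  18  30  39  39  40  38  37  38]]
proj [279.25824241 208.08421212] [279.35436071 201.91976634]
```

View pics/s4.png

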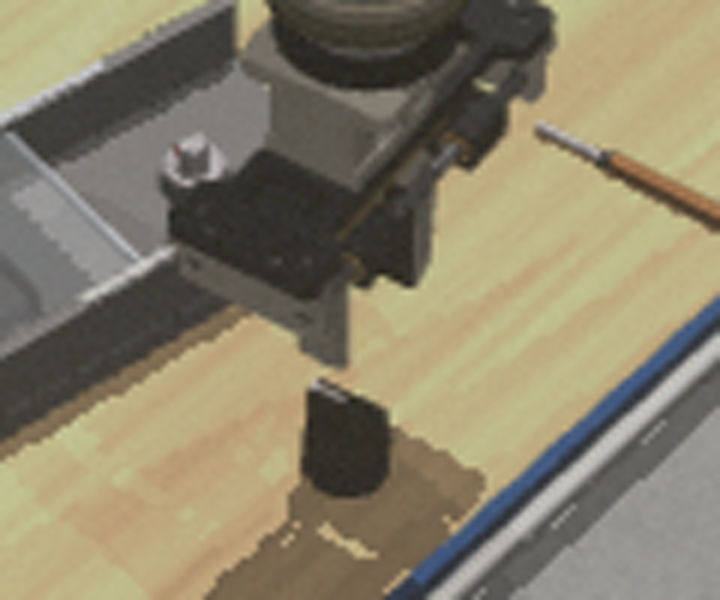

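The fingers straddle above the knob: near fingertip at crop (325,355), far one at (405,280), knob pointer tip at (312,382). That fits a constant 25 mm z offset and good x and y. I'll set yaw for a knob angle of about 0.10 and descend.

Request:
carry_out:
  moves:
    - {"jaw":0.045,"dx":0.0095,"dy":0.0005,"dz":0.0,"yaw":0.05}
    - {"jaw":0.045,"dx":0,"dy":0,"dz":0.02,"yaw":0}
    - {"jaw":0.045,"dx":0,"dy":0,"dz":0.02,"yaw":0}
    - {"jaw":0.045,"dx":0,"dy":0,"dz":0.02,"yaw":0}
    - {"jaw":0.045,"dx":0,"dy":0,"dz":0.014,"yaw":0}
    - {"jaw":0.045,"dx":0,"dy":0,"dz":0.007,"yaw":0}
    - {"jaw":0.045,"dx":0,"dy":0,"dz":0,"yaw":0}

```text
t: 13.32
tool_pos: [0.4636, 0.0304, 0.0179]
orientation: [-3.138, -0.157, 0.001]
force: [0.2, 0.2, -0.2]
opening: 0.045
gripper_force: 0.0
```

```bash
python3 - <<'E'
from h import *
plan([.457,.029,.010],np.pi/2+.10);print(read_state()['force'])
E
```

```text
tool y angle -1.470882714162606 tool z [-4.e-04  1.e-04 -1.e+00] yaw needed -8.638736770905098e-05 (world) 8.638736770905098e-05
q6 1.4259716122235597 pos [0.46361719 0.03043879 0.01786961] shift in present tool axes [-0.0067243   0.00077237  0.00787244]
shift in turned axes [-0.00672437  0.00077179  0.00787244]
[ 0.15162957  0.18493248 -0.20354085]
```

Request:
carry_out:
  moves:
    - {"jaw":0.045,"dx":-0.0067,"dy":0.0008,"dz":0.004,"yaw":0}
    - {"jaw":0.045,"dx":0,"dy":0,"dz":0.003,"yaw":0}
    - {"jaw":0.0,"dx":0,"dy":0,"dz":0,"yaw":0}
    - {"jaw":0.0,"dx":0,"dy":0,"dz":0,"yaw":0}
    - {"jaw":0.0,"dx":0,"dy":0,"dz":0,"yaw":0}
    - {"jaw":0.0,"dx":0,"dy":0,"dz":0,"yaw":0}
    - {"jaw":0.0,"dx":0,"dy":0,"dz":0,"yaw":0}
    - {"jaw":0.0,"dx":0,"dy":0,"dz":0,"yaw":0}
  grip_force: 10

```text
t: 14.32
tool_pos: [0.4571, 0.0289, 0.0111]
orientation: [-3.138, -0.157, -0.0]
force: [1.2, 0.7, 1.1]
opening: 0.0119
gripper_force: 10.0
```

Request:
carry_out:
  moves:
    - {"jaw":0.0,"dx":0,"dy":0,"dz":0,"yaw":0}
    - {"jaw":0.0,"dx":0,"dy":0,"dz":-0.01,"yaw":0}
    - {"jaw":0.0,"dx":0,"dy":0,"dz":-0.02,"yaw":0}
    - {"jaw":0.0,"dx":0,"dy":0,"dz":-0.03,"yaw":0}
    - {"jaw":0.0,"dx":0,"dy":0,"dz":-0.03,"yaw":0}
    - {"jaw":0.0,"dx":0,"dy":0,"dz":0,"yaw":0.128}
    - {"jaw":0.0,"dx":0,"dy":0,"dz":0,"yaw":0.129}
  grip_force: 35

```text
t: 15.2
tool_pos: [0.4573, 0.0288, 0.1022]
orientation: [3.131, -0.253, 0.002]
force: [0.2, -0.5, -1.1]
opening: 0.0118
gripper_force: 35.0
```

```bash
python3 - <<'E'
from h import *
plan([.6195,-.0405,.101],np.pi/2-.157);print(read_state()['force'],read_state()['opening'])
E
```

```text
tool y angle -1.7322369686378056 tool z [ 1.2e-03 -2.0e-04 -1.0e+00] yaw needed -0.004440641842909265 (world) 0.004440641842909265
q6 1.68325319043836 pos [0.45726684 0.02877653 0.10217736] shift in present tool axes [0.17125757 0.04229831 0.00138576]
shift in turned axes [0.17106805 0.04305839 0.00138553]
[ 0.21545805 -0.50288645 -1.10140539] 0.01176978290631704
```

Request:
carry_out:
  moves:
    - {"jaw":0.0,"dx":0.0342,"dy":0.0086,"dz":0,"yaw":0}
    - {"jaw":0.0,"dx":0.0342,"dy":0.0086,"dz":0,"yaw":0}
    - {"jaw":0.0,"dx":0.0342,"dy":0.0086,"dz":0,"yaw":0}
    - {"jaw":0.0,"dx":0.0342,"dy":0.0086,"dz":0,"yaw":0}
    - {"jaw":0.0,"dx":0.0342,"dy":0.0086,"dz":0,"yaw":-0.004}
    - {"jaw":0.0,"dx":0,"dy":0,"dz":0.02,"yaw":0}
    - {"jaw":0.0,"dx":0,"dy":0,"dz":0,"yaw":0}

```text
t: 16.08
tool_pos: [0.6162, -0.0398, 0.078]
orientation: [-3.132, 0.241, 0.009]
force: [-0.6, 0.5, -1.3]
opening: 0.0117
gripper_force: 35.0
```

```bash
python3 - <<'E'
from h import *
plan([.6195,-.0405,.082],np.pi/2-.157)
s=snap('side','s5.png')[:,:,::-1]; t=snap('top','t5.png')[:,:,::-1]
cv2.imwrite('pics/c5.png',np.hstack([cv2.resize(s[140:200,220:280],(480,480),interpolation=cv2.INTER_CUBIC),cv2.resize(t[100:160,260:300],(320,480),interpolation=cv2.INTER_CUBIC)]))
ex=np.array([np.cos(.157),-np.sin(.157)])
zb=.078 # knob underside guess
for n,z in(('under',zb),('skirt',zb+.022),('top',zb+.046)):
  print(n,proj('side',[.6195,-.0405,z]), proj('side',[.6195+.019*ex[0],-.0405+.019*ex[1],z]))
E
```

```text
tool y angle -1.7240929037208865 tool z [-0.0059  0.001  -1.    ] yaw needed 0.0037034230740102814 (world) -0.0037034230740102814
q6 1.5764625909468153 pos [ 0.61619111 -0.03980593  0.07798432] shift in present tool axes [ 0.003352    0.00018034 -0.00403581]
shift in turned axes [ 0.00335265  0.00016784 -0.00403581]
under [251.87853676 168.41828017] [247.9269947  164.77239487]
skirt [251.65377449 162.99144098] [247.66023782 159.33927915]
top [251.40284505 156.93280075] [247.36246753 153.27450441]
```

View pics/c5.png

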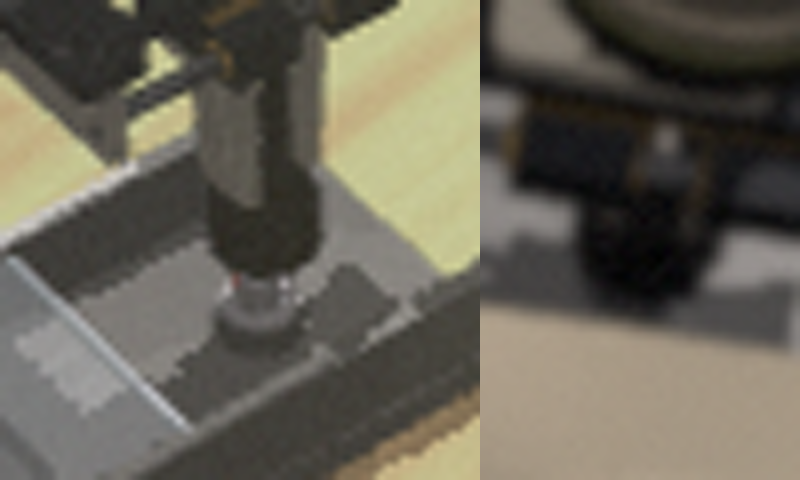

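```bash
python3 - <<'E'
from h import *
P=read_state()['tool_pos']; a=np.linspace(0,6.283,100)
def ext(n,c,r,zs):
    q=np.array([proj(n,[c[0]+r*np.cos(t),c[1]+r*np.sin(t),z]) for t in a for z in zs]); return q.min(0).round(2),q.max(0).round(2)
zu=P[2]-.003
print('side knob',ext('side',P,.021,(zu,zu+.022))); print('top knob',ext('top',P,.021,(zu,zu+.022)))
print('side collar',ext('side',[.6195,-.0405],.015,(.038,)),'top collar',ext('top',[.6195,-.0405],.015,(.038,)))
print('side shaft',ext('side',[.6195,-.0405],.008,(.038,.054)))
s=cv2.imread('pics/s5.png').max(2); t=cv2.imread('pics/t5.png').max(2); t0=cv2.imread('pics/t3.png').max(2)
print(s[170:186,244:264]); print(s[166,240:266]); print('top');print(t[124:142,268:294])
E
```

```text
side knob (array([244.64, 158.5 ]), array([259.49, 174.32]))
top knob (array([269.99, 113.86]), array([291.24, 137.17]))
side collar (array([247.18, 174.32]), array([257.37, 181.7 ])) top collar (array([272.31, 125.11]), array([286.1 , 138.59]))
side shaft (array([249.38, 172.24]), array([254.99, 179.96]))
[[123 120  76  49  45  42  46  43  51  49  49  48  53  51  44  62 111 138
  134 133]
 [126 121  74  44  45  50  51  50  50  48  47  51  51  47  50  73 135 135
  134 134]
 [127 126 120  74  49  48  48  49  47  46  47  50  47  46  59 110 136 136
  134 134]
 [125 126 124 122  74  52  46  48  49  47  47  51  50  91 133 136 133 132
   91  92]
 [125 123 124 127 121  99  87  56  47  59  71  99  91 132 137 138 131  93
   90  90]
 [126 126 124 129 156 111  92 101 104  89  93 165 121 136 135 134 133  87
   88  92]
 [127 127 128 142 168  98  85  86  89  88  84 107 109 126 134 132  91  90
   88  87]
 [125 125 126 134 109  96  85  83  88  83  84 125 115 153  91  88  90  90
   87  89]
 [124 125 115  97 105 101  84  79  89  85  93 111 105  81  78  88  85  90
   88  85]
 [126 124 102  82  94 105 1
[... 1942 characters left out ...]
11  10  14
   31  63  99 120 126 128 128 128]
 [ 66  69  70  65  61  46  38  27  21  19  14  13   9   8  14  17  20  24
   40  64  83  95  98  99  97  96]
 [ 73  72  69  68  62  54  43  34  28  32  25  24  21  20  22  35  45  47
   57  69  74  77  78  80  81  80]
 [ 91  89  83  78  74  69  57  48  44  38  36  39  32  30  39  50  63  70
   72  73  77  78  78  78  78  77]
 [131 125 117 112 103  97  86  82  72  66  61  53  48  44  51  61  74  80
   80  78  78  77  78  78  78  77]
 [161 158 153 148 139 134 128 124 118 112 104  93  83  80  78  82  82  87
   85  81  80  79  78  77  78  77]
 [172 171 168 168 162 162 161 158 156 150 142 135 130 123 120 115 113 108
  101  98  93  88  87  84  81  80]]
```

```bash
python3 - <<'E'
from h import *
t=cv2.imread('pics/t3.png'); s=cv2.imread('pics/s3.png'); t0=cv2.imread('pics/top0.png')
def show(im,x,y,w,h):
    g=im[y:y+h,x:x+w].max(2); print(g)
show(t,270,121,20,20); show(s,243,168,18,18)
o=np.full((600,800,3),0,np.uint8); o[:300,:400]=0
f=lambda im,x,y:cv2.resize(im[y:y+30,x:x+30],(390,390),interpolation=cv2.INTER_CUBIC)
o[:390,:390]=f(t,265,116);o[:390,400:790]=f(s,237,162);cv2.imwrite('pics/c6.png',o[:390])
E
```

```text
[[132 132 132 132 132 132 132 132 133 133 134 134 134 134 131 134 132 133
  134 133]
 [132 130 132 133 130 131 131 132 132 132 133 134 132 133 133 132 133 133
  134 134]
 [131 131 132 133 133 131 133 133 136 137 136 137 137 133 136 134 134 134
  135 135]
 [132 131 132 133 133 132 132 136 144 150 149 147 147 144 138 135 134 135
  136 136]
 [132 132 131 133 129 131 139 150 162 163 163 162 159 154 149 142 136 135
  134 135]
 [133 131 131 130 132 142 154 164 172 169 165 165 163 164 161 149 141 137
  135 136]
 [132 132 130 127 134 156 164 163 170 170 166 165 164 168 166 158 147 138
  135 135]
 [134 131 123 121 143 164 161 157 166 175 174 171 172 172 164 161 150 141
  134 135]
 [132 127 115 120 146 157 146 143 157 173 180 180 178 167 159 162 156 138
  131 136]
 [134 123 106 118 144 141 118 116 136 160 173 176 170 157 154 167 166 141
  133 134]
 [132 121 100 117 143 133 102  90 111 132 144 151 145 137 151 171 169 141
  128 133]
 [132 118  97 114 142 132 105  82  81  92 100 109 110 124 155 175 166 137
  127 135]
 [132 119  96 106 136 137 114  94  76  67  75  87 109 137 166 174 157 128
  124 
[... 1251 characters left out ...]
182 180 154 133 135 136]
 [133 135 132 136 146 170 139  86  86  91  89 104 184 179 154 136 135 137]
 [132 135 132 122 142 176 112  87  77  93  91 115 183 177 109 114 135 135]
 [131 132 130 105  94 142 174 117 105 111 129 187 183 127  85  92 136 135]
 [133 132 132 103  64  78 118 160 179 182 179 137 133  72  75 114 135 134]
 [131 132 133 106  60  65  72  76  89  87  84  76  68  68  86  96 135 137]
 [136 135 136 129  81  65  62  65  63  62  64  64  68  87  92 133 132 136]
 [136 135 133 131 127  78  66  66  66  68  66  64  76  96 133 134 139 167]
 [133 136 133 131 132 134 129  78  79  78  84 101 129 133 136 128 170 199]
 [134 135 134 135 135 132 135 133 133 134 135 136 132 139 169 198 196 142]]
```

View pics/c6.png

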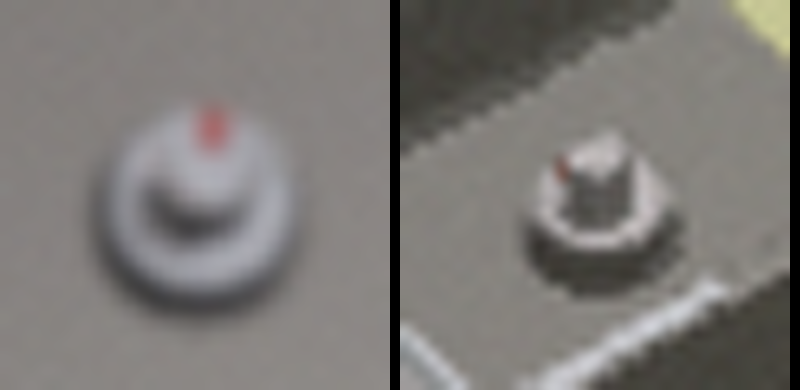

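Both crops show the collar and the red mark clearly. The collar-top centres are (280.1,130.9) in the top view and (252.0,176.8) in the side view.

```bash
python3 - <<'E'
from h import *
print(onz('top',(280.1,130.9),.038),onz('side',(252.0,176.8),.038))
# shaft top face center side ~ (251.8,173.0)
print('shaft top',onz('side',(251.8,173.1),.054))
# knob in hand, side: centre from extents: x 252.5, bottom 174.0
P=read_state()['tool_pos']
r=np.array([(252.06,174.32),(252.5,174.0)]);z=P[2]-.003
print('knob shift side',onz('side',r[1],z)-onz('side',r[0],z))
print('q', proj('side',P))
E
```

```text
[ 0.62162622 -0.04242806  0.038     ] [ 0.62344708 -0.04344388  0.038     ]
shaft top [ 0.62329897 -0.04311419  0.054     ]
knob shift side [-4.82479750e-05 -1.76866834e-03  0.00000000e+00]
q [252.18516041 168.34770217]
```

```bash
python3 - <<'E'
from h import *
plan([.6222,-.0417,.060],np.pi/2-.157);P=read_state()['tool_pos']
print(onz('top',(283,116),P[2]+.043), P+.019*np.array([.988,-.156,0]))
E
```

```text
tool y angle -1.723669910405241 tool z [-2.4e-03  4.0e-04 -1.0e+00] yaw needed 0.004126416389655496 (world) -0.004126416389655496
q6 1.5764695748933581 pos [ 0.61746553 -0.03975099  0.0802374 ] shift in present tool axes [0.00502616 0.00120657 0.02022494]
shift in turned axes [0.00503109 0.00118603 0.02022492]
[ 0.62587093 -0.04224345  0.1232374 ] [ 0.63623753 -0.04271499  0.0802374 ]
```

Request:
carry_out:
  moves:
    - {"jaw":0.0,"dx":0.005,"dy":0.001,"dz":0.01,"yaw":0.004}
    - {"jaw":0.0,"dx":0,"dy":0,"dz":0.008,"yaw":0}
    - {"jaw":0.0,"dx":0,"dy":0,"dz":0,"yaw":0}
    - {"jaw":0.0,"dx":0,"dy":0,"dz":0,"yaw":0}

```text
t: 16.68
tool_pos: [0.6238, -0.0421, 0.0631]
orientation: [3.132, -0.247, -0.0]
force: [-0.1, 0.3, -1.1]
opening: 0.0119
gripper_force: 35.0
```

Request:
carry_out:
  moves:
    - {"jaw":0.0,"dx":0,"dy":0,"dz":0.003,"yaw":0}
    - {"jaw":0.0,"dx":0,"dy":0,"dz":0.002,"yaw":0}
    - {"jaw":0.0,"dx":0,"dy":0,"dz":0,"yaw":0}

```text
t: 17.05
tool_pos: [0.6237, -0.0421, 0.0578]
orientation: [-3.132, 0.247, 0.001]
force: [-0.3, -0.1, -1.6]
opening: 0.0116
gripper_force: 35.0
```

Request:
carry_out:
  moves:
    - {"jaw":0.0,"dx":0,"dy":0,"dz":0.002,"yaw":0}
    - {"jaw":0.0,"dx":0,"dy":0,"dz":0,"yaw":0}

```text
t: 17.3
tool_pos: [0.6238, -0.0421, 0.0558]
orientation: [-3.132, 0.247, 0.0]
force: [-0.2, -0.7, -0.8]
opening: 0.0112
gripper_force: 35.0
```

Request:
carry_out:
  moves:
    - {"jaw":0.0,"dx":0,"dy":0,"dz":0.002,"yaw":0}
    - {"jaw":0.0,"dx":0,"dy":0,"dz":0,"yaw":0}

```text
t: 17.55
tool_pos: [0.6236, -0.0419, 0.0538]
orientation: [-3.132, 0.247, 0.001]
force: [-0.7, 1.2, -1.9]
opening: 0.0116
gripper_force: 35.0
```

Request:
carry_out:
  moves:
    - {"jaw":0.0,"dx":-0.0008,"dy":0,"dz":0.002,"yaw":0}
    - {"jaw":0.0,"dx":0,"dy":0,"dz":0,"yaw":0}

```text
t: 17.8
tool_pos: [0.6229, -0.042, 0.0517]
orientation: [3.132, -0.247, -0.0]
force: [-0.7, 0.2, -1.6]
opening: 0.0119
gripper_force: 35.0
```

Request:
carry_out:
  moves:
    - {"jaw":0.0,"dx":0,"dy":0,"dz":0.002,"yaw":0}
    - {"jaw":0.0,"dx":0,"dy":0,"dz":0,"yaw":0}

```text
t: 18.05
tool_pos: [0.623, -0.042, 0.0498]
orientation: [3.132, -0.247, -0.0]
force: [-0.4, -0.2, -0.4]
opening: 0.0119
gripper_force: 35.0
```

Request:
carry_out:
  moves:
    - {"jaw":0.0,"dx":0,"dy":0,"dz":0.002,"yaw":0}
    - {"jaw":0.0,"dx":0,"dy":0,"dz":0,"yaw":0}

```text
t: 18.3
tool_pos: [0.623, -0.042, 0.0478]
orientation: [3.132, -0.247, -0.0]
force: [-0.9, 0.2, -1.2]
opening: 0.0114
gripper_force: 35.0
```

Request:
carry_out:
  moves:
    - {"jaw":0.0,"dx":0,"dy":0,"dz":0.002,"yaw":0}
    - {"jaw":0.0,"dx":0,"dy":0,"dz":0.002,"yaw":0}
    - {"jaw":0.0,"dx":0,"dy":0,"dz":0,"yaw":0}

```text
t: 18.68
tool_pos: [0.6229, -0.042, 0.0437]
orientation: [3.132, -0.247, -0.001]
force: [0.5, -0.3, -1.3]
opening: 0.0115
gripper_force: 35.0
```

Request:
carry_out:
  moves:
    - {"jaw":0.0,"dx":0,"dy":0,"dz":0.002,"yaw":0}
    - {"jaw":0.0,"dx":0,"dy":0,"dz":0,"yaw":0}

```text
t: 18.92
tool_pos: [0.623, -0.042, 0.0418]
orientation: [3.132, -0.247, -0.0]
force: [0.9, -0.7, -0.8]
opening: 0.0115
gripper_force: 35.0
```

Request:
carry_out:
  moves:
    - {"jaw":0.0,"dx":0,"dy":0,"dz":0.002,"yaw":0}
    - {"jaw":0.0,"dx":0,"dy":0,"dz":0,"yaw":0}

```text
t: 19.18
tool_pos: [0.6232, -0.042, 0.0402]
orientation: [3.132, -0.247, 0.0]
force: [-0.8, 0.5, 2.7]
opening: 0.0117
gripper_force: 35.0
```

Contact is at 0.0405, where the seat should be, so I press on.

Request:
carry_out:
  moves:
    - {"jaw":0.0,"dx":0,"dy":0,"dz":0.002,"yaw":0}
    - {"jaw":0.0,"dx":0,"dy":0,"dz":0.002,"yaw":0}
    - {"jaw":0.0,"dx":0,"dy":0,"dz":0,"yaw":0}

```text
t: 19.55
tool_pos: [0.6233, -0.042, 0.0363]
orientation: [-3.132, 0.247, -0.001]
force: [-1.8, 0.9, 5.5]
opening: 0.0119
gripper_force: 35.0
```

Request:
carry_out:
  moves:
    - {"jaw":0.0,"dx":0,"dy":0,"dz":0.002,"yaw":0}
    - {"jaw":0.0,"dx":0,"dy":0,"dz":0.001,"yaw":0}
    - {"jaw":0.0,"dx":0,"dy":0,"dz":0,"yaw":0}

```text
t: 19.92
tool_pos: [0.6234, -0.042, 0.0341]
orientation: [3.132, -0.247, 0.001]
force: [-4.1, 1.3, 9.4]
opening: 0.0117
gripper_force: 35.0
```

Request:
carry_out:
  moves:
    - {"jaw":0.0,"dx":0,"dy":0,"dz":0.0015,"yaw":0}
    - {"jaw":0.0,"dx":0,"dy":0,"dz":0,"yaw":0}

```text
t: 20.18
tool_pos: [0.6236, -0.0421, 0.0339]
orientation: [3.132, -0.247, 0.002]
force: [-9.7, 1.6, 19.3]
opening: 0.0112
gripper_force: 35.0
```

```bash
python3 - <<'E'
from h import *
s=snap('side','s7.png')[:,:,::-1]; t=snap('top','t7.png')[:,:,::-1]
cv2.imwrite('pics/c7.png',np.hstack([cv2.resize(s[120:220,180:280],(400,400),interpolation=cv2.INTER_CUBIC),cv2.resize(t[80:160,190:320],(400,400),interpolation=cv2.INTER_CUBIC)]))
st=read_state();print(st['force'],st['tool_pos'],st['t']);plan([.62,-.04,.03],np.pi/2-.157)
E
```

```text
[-9.5868623   2.10006081 19.68187022] [ 0.62361109 -0.04205979  0.03396059] 20.275
tool y angle -1.727863611007407 tool z [ 1.e-03 -2.e-04 -1.e+00] yaw needed -6.728421251089856e-05 (world) 6.728421251089856e-05
q6 1.578599539357258 pos [ 0.62361109 -0.04205979  0.03396059] shift in present tool axes [-0.00389302 -0.0014699   0.00395635]
shift in turned axes [-0.00389292 -0.00147016  0.00395635]
```

View pics/c7.png

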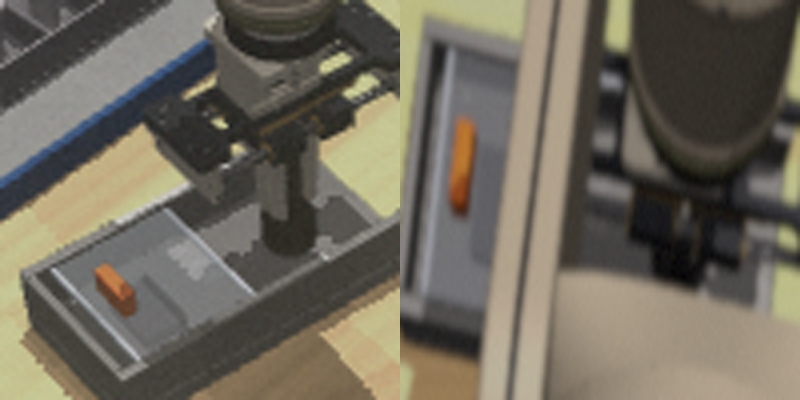

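The picture shows the door at the stop end, with its orange bar at side crop (115,288). The knob is down in the housing at (288,230), still gripped. One last number check on the door before handing in.

```bash
python3 - <<'E'
from h import *
im=cv2.imread('pics/s7.png');h=cv2.cvtColor(im,cv2.COLOR_BGR2HSV)
m=(h[:,:,0]<15)&(h[:,:,1]>150)&(h[:,:,2]>70);ys,xs=np.nonzero(m[180:200,195:220]);c=(xs.mean()+195,ys.mean()+180)
p=onz('side',c,.076);d=(p[:2]-[.6234,-.0434])@[.1564,.9877];print(c,p,'bar stand y',d)
E
```

```text
(np.float64(207.84375), np.float64(190.1875)) [0.65249195 0.10240904 0.076     ] bar stand y 0.14856556724225176
```

```bash
python3 -c "
from plant import *
print(close_job())"
```

```text
the job is handed in; nothing more can be done
None
```

The job is handed in: the door was slid open to its end stop, and the middle-sized knob was turned to the red mark, seated, pressed about 7 mm to the shaft's stop (19 N) and left held there by the gripper; its alignment was set from measured angles and the fit, as the pointer couldn't be seen under the gripper.

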